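Index the plate-decorating wheel by one hole

ROBOT

A 6-joint arm with a two-finger parallel gripper is mounted at the origin on the work surface. World frame = base frame: x ahead of the robot, y to its left, z up, the work surface at z = 0. Lengths are in mm, angles in degrees, forces in N, time in s.
With the tool pointing down it reaches from about 275 to 725 mm from the base axis. Payload 15.9 kg.
Tool frame: the origin (TCP) lies on the centre line of the jaws, within the pads' length; the fingertips stand 8 mm ahead of it and the grasp point (between the pads) lies 11 mm behind it; z points along the fingers, y is the direction in which the jaws open and shut (so a half turn about z gives the same grasp; the last joint's range is limited). The gripper opens to 85 mm and grips with 20 to 120 N. Pads are 22 mm wide; open, the fingers measure 114 mm over their backs; the gripper's body (76 mm by 85 mm) begins 54 mm behind the grasp point. The pads swing forward as they close: fully open they stand 13 mm farther back than shut.
Start: joints at [-69.271, 12.198, -1.971, 75.831, 0, 90], TCP at [176.972, -467.618, 239.306] pointing down, gripper open.
Joint ranges: [-170.91, 170.91], [-42.67, 98.43], [-65.05, 77.54], [-120.47, 116.71], [-90, 82.35], [-180, 180]. Speed limits (degrees/s): [108.29, 108.29, 136.94, 147.25, 180, 180].

INTERFACE

Orientations are given as a 3x3 rotation matrix whose columns are the frame's x, y, z axes.
In Python, from bench import robot, eyes gives the robot as it stands.
- The arm moves only by the tool jog_arm, never from a script. Its argument "steps" is a list of rows, each an object with "fingers": the gripper's target within -1 to 1 (shut at 1, half-way at 0, fully open at -1); "linear": the shift along the tool's x, y, z in m, a list of three; "yaw": the turn about the tool's z in degrees. In form: [{"fingers": fingers, "linear": [x, y, z], "yaw": yaw}, ...]. A call has exactly 5 rows; each row shifts and turns the pose as measured when the row begins, along the tool's axes as they then stand; what a row does not reach is not made up. A row lasts 1/8 s, in which the tool goes at most 62.5 mm and 10.7 degrees, less where a joint would pass 70% of its speed; a pose out of reach is approached as far as the arm can. A call with a gripper value outside its range is refused whole. The fingers move at their own pace and stop on an object; the grip force is fixed at half the most. Time passes only in rows, so rows that do not move let the fingers close, or fill a call up. It gives the time, the measured TCP pose, the force and the opening at its end, in the units of the state.
- robot.read_state(): the state, without advancing time (a new reading comes with each control period).
- eyes.capture(name): name is "scene" or "top" or "wrist"; returns a dict with "img" (384x512x3 uint8, red, green, blue), "fx", "fy", "cx", "cy" (pixels), "rvec" (rotation vector, rad) and "tvec" (3), from world to camera coordinates, as OpenCV has them; the wrist camera has in their place "T_tool_cam" (4x4, takes a point from camera to tool coordinates, whose origin is the TCP and whose axes are the flange's). Camera axes: x right, y down, z forward; pixel columns grow to the right and rows downward; lengths in mm; the calibration is good to about 2 mm. A picture is of the moment at which its call begins: read the wrist's pose just before it. There is no depth.
- robot.close_job(): hands the job in, once; it reports no verdict.
The state is a dict: "t": time; "q": joint angles; "qd": joint speeds; "tau": joint torques, N m; "tcp_pos": TCP position; "tool_rot": TCP orientation; "wrist_force": force on the tool from outside, world axes, zero at the start; "moment": the same for the moment, N m; "grip_width": finger opening in mm.
Only numpy, scipy, OpenCV 4.12 (cv2) and the standard library are available. Lean on these libraries where they do the work, as an engineer would, in place of code of your own. Each camera call takes 0.05 s, during which the arm holds its last target. There are 200 camera calls.

TASK

Turn the dish on the decorating wheel on by one hole, so that its next panel can be painted: hook a fingertip under the pull ring of the spring index pin, lift the pin out of its hole, swing the wheel's arm exactly one hole towards the side where the brush jar stands, and let the pin drop fully home in that hole, then let go. Do not shift the dish on the wheel, and leave the brush jar, the stack of plates and the small bottle where they stand.

Things in the scene. Friction and masses are not known exactly. Their poses are not given: they have to be found in the camera images.
- stand: Fixed cast stand of the decorating wheel. Origin on the wheel's upright turning axis, at table height; z up; its -x axis points roughly at the robot, along the wheel's arm as it is at the start.
- index_plate: Fixed flat aluminium index plate, same origin and axes as the stand. 14 mm thick, upper face 36 mm above the table: an arc of five through holes 12 mm wide, on a circle of 180 mm radius round the wheel's axis, 0.22 rad (40 mm) apart; the middle hole lies on the -x axis.
- wheel (a joint): Turn of the wheel with its arm and dish, rad: 0 at the start (pin in the middle hole), positive counter-clockwise seen from above (the arm's end then moves to the stand's -y side). The neighbouring holes are at +0.22 and -0.22; stops at +-0.62. Light friction (about 1 N at the ring): it stays where it is left.
- pin_foot (a point): Point on the pin's axis at the upper face of the wheel's grey arm, 180 mm from the wheel's axis and 55 mm above the table. The arm is 30 mm wide and 12 mm thick and runs from under the wheel towards the robot, ending 205 mm from the axis. The pin's upright housing here is 24 mm in diameter and 30 mm tall. Axes as for point ring_center.
- pin (a joint): Lift of the spring index pin, m: 0 fully home in a hole, 0.012 when its tip is clear of the plate (also when it rests on the plate between holes), stop at 0.028. A spring pushes it down: about 5 N at 0, 8 N at the stop, weight included. The pin is 10 mm thick with a rounded tip and slips into a hole from about 3 mm off.
- ring_center (a point): Centre of the pull ring on the pin: round steel ring of 6 mm bar, 52 mm inside and 64 mm outside diameter, rigid on the pin, which does not turn on the arm. With the pin home it is 121 mm above the table and 159 mm from the wheel's axis. The ring leans 45 degrees back towards the wheel. Axes: x level from the pin to the wheel's axis, z up.
- ring_top (a point): Middle of the ring's top bar, the part to hook under, 141 mm above the table with the pin home; it is 41 mm higher than the ring's foot on the pin and 41 mm nearer to the wheel. A finger sloping down at 45 degrees towards the wheel passes squarely through the ring; behind the ring about 40 mm is free along that slope. Axes as for point ring_center.
- wheel_top (a point): Centre of the upper face of the wheel, an aluminium disc of 200 mm diameter, 76 mm above the table. Turns with the wheel.
- dish: White painted dish, 170 mm across and 25 mm high, 350 g, standing loose and centred on the wheel. Origin at the centre of its underside.
- brush_jar: White ceramic jar, 72 mm diameter and 95 mm high, with paint brushes standing in it up to 230 mm high. Stands loose on the table to one side of the wheel's arm or the other. Origin at the centre of its underside.
- plate_stack: Stack of seven white plates, 140 mm across and 90 mm high, loose on the table on the other side of the arm from the brush jar. Origin at the centre of its underside.
- bottle: Small amber glass bottle with a white cap, 52 mm diameter, 120 mm high, loose on the table, well to one side. Origin at the centre of its underside.
Not all that is in view belongs to the job. There is more than one size of the dish; the job needs the larger.

How it is judged (in metres and radians):
On the way, in this order (a step that is already met when the one before it is completed fails the run):
1. the pin is lifted clear of its first hole, with the arm still there (value of joint pin above 0.0115 m and value of joint wheel between -0.1 and 0.1 rad), for 0.05 s.
2. the pin is fully home in the next hole on the brush jar's side (value of joint pin below 0.003 m and ((y of brush_jar in the frame of stand below 0 m and value of joint wheel between 0.17 and 0.27 rad) or (y of brush_jar in the frame of stand above 0 m and value of joint wheel between -0.27 and -0.17 rad))), for 0.2 s.
At the end, for the whole second after the job is handed in: The pin is home (within 3 mm) in the next hole on the brush jar's side (wheel within 0.05 rad of one hole's turn of 0.22 rad from the start), the wheel is at rest, and the dish sits flat on the wheel within 12 mm of where its centre belongs (all of step 2 and velocity of joint wheel between -0.05 and 0.05 rad/s and distance between dish and wheel_top below 0.012 m and angle between dish's own z axis and vertical below 0.08 rad); the robot touches nothing.
It fails at once if the dish is lifted, tipped or shifted on the wheel (distance between dish and wheel_top above 0.015 m or angle between dish's own z axis and vertical above 0.12 rad).
It fails at once if the brush jar is disturbed (distance of brush_jar from where it was at the start of the episode above 0.02 m or angle between brush_jar's own z axis and vertical above 0.2 rad).
It fails at once if the stack of plates is disturbed (distance of plate_stack from where it was at the start of the episode above 0.02 m or angle between plate_stack's own z axis and vertical above 0.2 rad).
It fails at once if the bottle is disturbed (distance of bottle from where it was at the start of the episode above 0.02 m or angle between bottle's own z axis and vertical above 0.2 rad).
It also fails if it takes over 48 s, if anything falls off the work surface, if the arm or the gripper's body presses on something with over 40 N, if the wrist force passes 120 N, or if a joint passes its speed limit or range.

## Working session

There is one attempt and no reset: what is moved stays moved. The work goes in short steps, Python scripts to look and compute and a tool call to move; the robot and the scene stay as the last step left them, time stands still between calls to the robot, and variables do not carry over. Pictures are saved under pics/ and viewed, about 8 in all and at most 12, crops included, and the job is handed in when it is done.

Besides the shell and the picture viewer there is one more tool, called after ">>>" as a command line: name --argument value ..., lists and objects as JSON in quotes. jog_arm: Moves the arm, as the interface text tells. Its arguments: {"type":"object","properties":{"steps":{"type":"array","items":{"type":"object","properties":{"fingers":{"type":"number"},"linear":{"type":"array","items":{"type":"number"}},"yaw":{"type":"number"}}}}},"required":["steps"]}

```bash
mkdir -p pics; cat > h.py <<'E'
import numpy as np, cv2
from bench import robot, eyes
def snap(n,f):
    c=eyes.capture(n); cv2.imwrite('pics/'+f,cv2.cvtColor(c['img'],cv2.COLOR_RGB2BGR)); return c
def K(c): return np.array([[c['fx'],0,c['cx']],[0,c['fy'],c['cy']],[0,0,1.]])
def ray(c,u,v):
    R=cv2.Rodrigues(np.array(c['rvec'],float))[0];t=np.array(c['tvec'],float).ravel()
    return -R.T@t, R.T@np.linalg.solve(K(c),[u,v,1])
def atz(c,u,v,z):
    o,d=ray(c,u,v); return o+d*(z-o[2])/d[2]
def proj(c,P): return cv2.projectPoints(np.array(P,float).reshape(-1,3),np.array(c['rvec'],float),np.array(c['tvec'],float),K(c),None)[0].reshape(-1,2)
E
python3 - <<'E'
from h import *
import pickle
cs={n:snap(n,n+'0.png') for n in('scene','top')}
pickle.dump(cs,open('c0.pkl','wb'))
a=cv2.imread('pics/top0.png');cv2.imwrite('pics/top0b.png',cv2.resize(a,(800,600)))
s=robot.read_state();print(s['t'],s['tcp_pos'],s['tool_rot'],s['wrist_force'],s['grip_width'])
for n in cs:print(n,ray(cs[n],256,192))
E
```

```text
0.1 [ 176.87928921 -467.35073304  238.87529975] [[ 9.35267092e-01  3.53942592e-01 -3.27409967e-04]
 [ 3.53942743e-01 -9.35266621e-01  9.39802788e-04]
 [ 2.64206221e-05 -9.94851003e-04 -9.99999505e-01]] [ 0.77757568  1.08526714 -0.81689275] 85.39218883954132
scene (array([1161.18840979, 1067.90531367,  881.21198634]), array([-0.40322017, -0.69775792, -0.59239842]))
top (array([ 355.55515022,   94.88617589, 1237.43722173]), array([ 0.20258659,  0.00461446, -0.9795695 ]))
```

View pics/top0b.png

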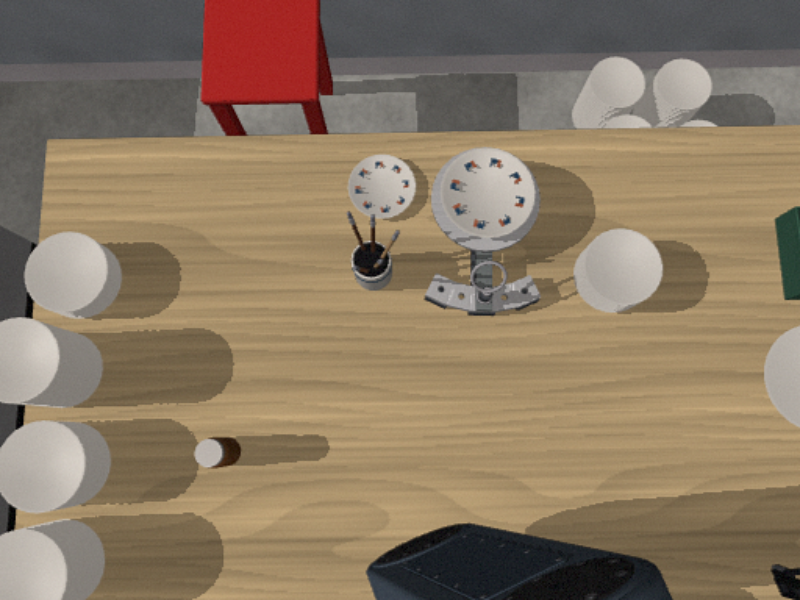

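View pics/scene0.png

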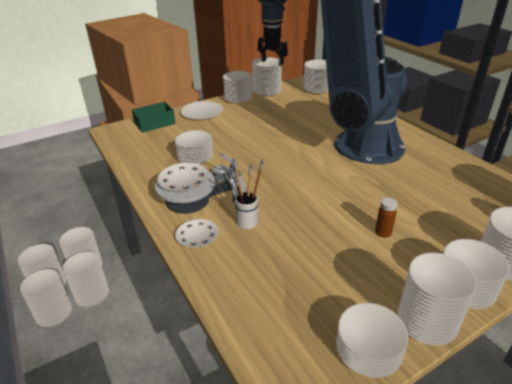

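The top view (800x600 scale) shows these possible targets:
- **Wheel:** the large dish at (486,197), with the ring at (488,277) and the index plate arc at (483,295).
- **Look-alike:** the small decorated dish at (382,186).
- **Brush jar:** at (372,265), image left, which is world +y.
- **Plate stack:** at (620,270), with other stacks at the table edges.
- **Bottle:** at (217,452).

I choose the large dish's wheel and its ring. I'll check that in a close crop.

```bash
python3 - <<'E'
from h import *
import pickle
from scipy.optimize import least_squares
cs=pickle.load(open('c0.pkl','rb'));c=cs['top']
f=512/800
d=atz(c,485*f,197*f,101);r=atz(c,488*f,277*f,121);print('dish',d,'ring',r,np.hypot(*(d-r)[:2]))
print('jar',atz(c,371*f,258*f,95),'stack',atz(c,619*f,264*f,90))
a=cv2.imread('pics/top0.png')[85:210,215:355];cv2.imwrite('pics/crop.png',cv2.resize(a,None,fx=4.5,fy=4.5,interpolation=cv2.INTER_CUBIC))
E
```

```text
dish [775.88451627 -54.88938367 101.        ] ring [624.05416463 -51.74816935 121.        ] 151.8628424136937
jar [668.63588343 150.34163199  95.        ] stack [ 650.88329527 -288.4510224    90.        ]
```

View pics/crop.png

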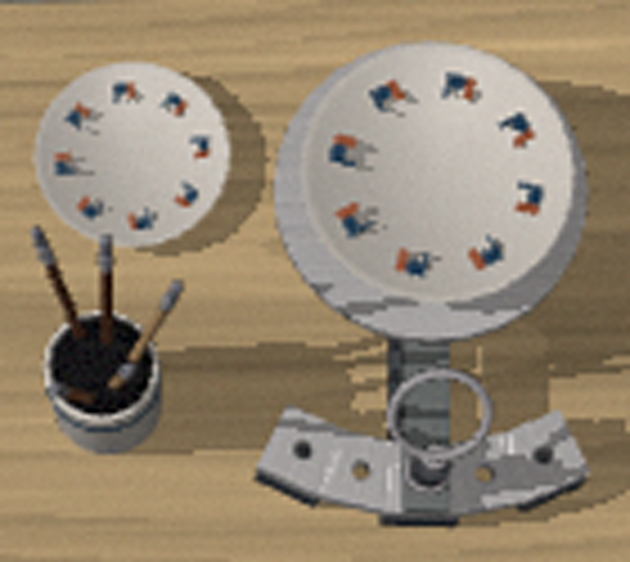

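The crop confirms it. The ring is centred at about (440,413), the free holes are at (302,450), (360,469), (484,473) and (541,454), and the jar is on the left. I'll fit the stand pose to these points.

```bash
python3 - <<'E'
from h import *
import pickle
from scipy.optimize import least_squares
c=pickle.load(open('c0.pkl','rb'))['top']
px=np.array([(302,450),(360,469),(484,473),(541,454),(440,413),(440,172),(430,190)],float)
px=(px+.5)/4.5-.5+[215,85]
# hole angles: image left = +y ; point at -180*(cos a, sin a), a<0 -> +y
m=[(-180*np.cos(a),-180*np.sin(a),36) for a in(-.44,-.22,.22,.44)]+[(-159,0,121),(0,0,101),(0,0,76)]
m=np.array(m)
def T(p,m):
    R=np.array([[np.cos(p[2]),-np.sin(p[2])],[np.sin(p[2]),np.cos(p[2])]]);q=np.array(m,float).copy();q[:,:2]=q[:,:2]@R.T+p[:2];return q
s=least_squares(lambda p:(proj(c,T(p,m))-px).ravel(),[776,-54,0]);print(s.x,np.round(s.fun.reshape(-1,2),1))
p=s.x
for n,v in dict(top=(-138.5,0,141)).items():
  print(n,T(p,[v]))
  q=p.copy();q[2]-=.22;print(n,'after',T(q,[v]))
E
```

```text
[ 7.84564587e+02 -5.88170916e+01 -4.81348641e-02] [[ 0.1 -0.4]
 [ 0.2  0.1]
 [-0.   0. ]
 [ 0.3  0.3]
 [-0.3  0.3]
 [-0.7  0.3]
 [ 0.5 -0.6]]
top [[646.22500545 -52.15298698 141.        ]]
top after [[651.01364724 -22.12381425 141.        ]]
```

```bash
cat >> h.py <<'E'
def plan(P,phi,n):
    s=robot.read_state();p=np.array(s['tcp_pos']);R=np.array(s['tool_rot']);f=np.degrees(np.arctan2(R[1,0],R[0,0]))
    d=np.array(P)-p;dy=(phi-f)/n
    print('t',round(s['t'],2),'tcp',np.round(p,1),'phi',round(f,2),'tilt',round(R[2,2],4),'F',np.round(s['wrist_force'],1),'w',round(s['grip_width'],1),'err',np.round(d,1))
    for i in range(n):
        a=np.radians(f+dy*i);x=np.array([np.cos(a),np.sin(a),0]);y=np.array([np.sin(a),-np.cos(a),0])
        print(np.round([x@d/n/1e3,y@d/n/1e3,-d[2]/n/1e3],4),round(-dy,2))
E
python3 -c "
from h import *
plan([646,-52,240],87.2,15)"
```

```text
t 0.1 tcp [ 176.9 -467.4  238.9] phi 20.73 tilt -1.0 F [ 0.8  1.1 -0.8] w 85.4 err [469.1 415.4   1.1]
[ 0.0391 -0.0148 -0.0001] -4.43
[ 0.0401 -0.0118 -0.0001] -4.43
[ 0.0409 -0.0086 -0.0001] -4.43
[ 0.0414 -0.0055 -0.0001] -4.43
[ 0.0417 -0.0022 -0.0001] -4.43
[ 0.0418  0.001  -0.0001] -4.43
[ 0.0416  0.0042 -0.0001] -4.43
[ 0.0411  0.0074 -0.0001] -4.43
[ 0.0404  0.0106 -0.0001] -4.43
[ 0.0395  0.0137 -0.0001] -4.43
[ 0.0383  0.0167 -0.0001] -4.43
[ 0.0369  0.0196 -0.0001] -4.43
[ 0.0353  0.0224 -0.0001] -4.43
[ 0.0334  0.025  -0.0001] -4.43
[ 0.0314  0.0275 -0.0001] -4.43
```

>>> jog_arm --steps '[{"fingers": 0.4,"linear": [0.039,-0.015,0],"yaw": -4.4},{"fingers": 0.4,"linear": [0.04,-0.012,0],"yaw": -4.4},{"fingers": 0.4,"linear": [0.041,-0.009,0],"yaw": -4.4},{"fingers": 0.4,"linear": [0.041,-0.005,0],"yaw": -4.4},{"fingers": 0.4,"linear": [0.042,-0.002,0],"yaw": -4.4}]'

```text
t: 0.72
tcp_pos: [335.0, -325.3, 237.4]
tool_rot: [[0.73, 0.683, -0.002], [0.683, -0.73, 0.003], [0.001, -0.004, -1.0]]
wrist_force: [-0.3, -1.2, -0.3]
grip_width: 25.7
```

>>> jog_arm --steps '[{"fingers": 0.4,"linear": [0.042,0.001,0],"yaw": -4.4},{"fingers": 0.4,"linear": [0.042,0.004,0],"yaw": -4.4},{"fingers": 0.4,"linear": [0.041,0.007,0],"yaw": -4.4},{"fingers": 0.4,"linear": [0.04,0.011,0],"yaw": -4.4},{"fingers": 0.4,"linear": [0.04,0.014,0],"yaw": -4.4}]'

```text
t: 1.35
tcp_pos: [494.9, -179.3, 236.3]
tool_rot: [[0.409, 0.913, -0.004], [0.913, -0.409, 0.004], [0.002, -0.005, -1.0]]
wrist_force: [0.8, -1.6, 0.5]
grip_width: 26.0
```

```bash
python3 -c "
from h import *
plan([646,-52,240],87.2,5)"
```

```text
t 1.35 tcp [ 494.9 -179.3  236.3] phi 65.86 tilt -1.0 F [ 0.8 -1.6  0.5] w 26.0 err [151.1 127.3   3.7]
[ 0.0356  0.0172 -0.0007] -4.27
[ 0.0342  0.0198 -0.0007] -4.27
[ 0.0326  0.0223 -0.0007] -4.27
[ 0.0309  0.0246 -0.0007] -4.27
[ 0.029   0.0269 -0.0007] -4.27
```

>>> jog_arm --steps '[{"fingers": 0.4,"linear": [0.036,0.017,-0.001],"yaw": -4.3},{"fingers": 0.4,"linear": [0.034,0.02,-0.001],"yaw": -4.3},{"fingers": 0.4,"linear": [0.033,0.022,-0.001],"yaw": -4.3},{"fingers": 0.4,"linear": [0.031,0.025,0],"yaw": -4.3},{"fingers": 0.4,"linear": [0.025,0.023,0],"yaw": -4.3}]'

```text
t: 1.98
tcp_pos: [645.2, -48.2, 237.3]
tool_rot: [[0.032, 0.999, -0.007], [0.999, -0.032, 0.004], [0.004, -0.007, -1.0]]
wrist_force: [-0.2, -0.3, 0.1]
grip_width: 25.2
```

```bash
python3 - <<'E'
from h import *
plan([646,-52,240],87.2,5)
s=robot.read_state();c=snap('wrist','w1.png')
T=np.array(c['T_tool_cam']);R=np.array(s['tool_rot']);print(np.round(T,2))
# predicted ring top bar and ring in wrist view
def wp(P):
    # tool axes are flange's; test as tcp axes
    q=(np.array(P)-s['tcp_pos'])@R; q=(q-T[:3,3])@T[:3,:3]; return (q[:,:2]/q[:,2:])*[c['fx'],c['fy']]+[c['cx'],c['cy']]
a=-.048;ca,sa=np.cos(a),np.sin(a)
t=np.linspace(0,6.283,25);s_=29*np.cos(t)
m=np.c_[-159+s_*.7071,29*np.sin(t),121+s_*.7071]
W=np.c_[784.6+ca*m[:,0]-sa*m[:,1],-58.8+sa*m[:,0]+ca*m[:,1],m[:,2]]
im=cv2.imread('pics/w1.png')
u=wp(W);print(np.round(u[[0,6,12,18]]))
big=cv2.resize(im,(768,576))
for x,y in u:
    if abs(x)<2000 and abs(y)<2000: cv2.circle(big,(int(x*1.5),int(y*1.5)),2,(0,0,255),-1)
cv2.imwrite('pics/w1o.png',big)
E
```

```text
t 1.98 tcp [645.2 -48.2 237.3] phi 88.16 tilt -1.0 F [-0.2 -0.3  0.1] w 25.2 err [ 0.8 -3.8  2.7]
[-0.0008  0.0002 -0.0005] 0.19
[-0.0008  0.0002 -0.0005] 0.19
[-0.0008  0.0002 -0.0005] 0.19
[-0.0007  0.0002 -0.0005] 0.19
[-0.0007  0.0002 -0.0005] 0.19
[[-0.0000e+00 -9.5000e-01 -3.0000e-01  7.7650e+01]
 [ 1.0000e+00 -0.0000e+00  0.0000e+00  5.0000e-02]
 [-0.0000e+00 -3.0000e-01  9.5000e-01 -1.3463e+02]
 [ 0.0000e+00  0.0000e+00  0.0000e+00  1.0000e+00]]
[[258. 199.]
 [235. 159.]
 [216. 184.]
 [235. 221.]]
```

View pics/w1o.png

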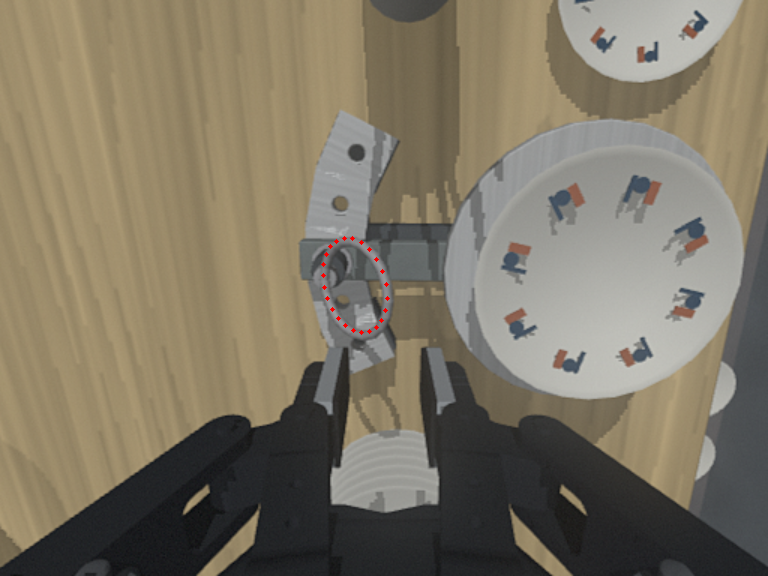

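The overlay lies on the ring at about (357,288), within 1–2 mm. I'll descend part of the way and check again from close by.

>>> jog_arm --steps '[{"fingers": 0.4,"linear": [-0.002,0,0.016],"yaw": 0.5},{"fingers": 0.4,"linear": [-0.002,0,0.016],"yaw": 0.5},{"fingers": 0.4,"linear": [0,0,0.016],"yaw": 0},{"fingers": 0.4,"linear": [0,0,0.016],"yaw": 0},{"fingers": 0.4,"linear": [0,0,0.008],"yaw": 0}]'

```text
t: 2.65
tcp_pos: [646.6, -47.8, 159.8]
tool_rot: [[0.042, 0.999, -0.011], [0.999, -0.042, 0.006], [0.005, -0.011, -1.0]]
wrist_force: [-0.3, 0.6, 1.0]
grip_width: 25.5
```

```bash
python3 - <<'E'
from h import *
plan([646.5,-52,132],87.2,5)
s=robot.read_state();c=snap('wrist','w2.png')
T=np.array(c['T_tool_cam']);R=np.array(s['tool_rot'])
def wp(P):
    q=(np.array(P)-s['tcp_pos'])@R; q=(q-T[:3,3])@T[:3,:3]; return (q[:,:2]/q[:,2:])*[c['fx'],c['fy']]+[c['cx'],c['cy']]
a=-.048;ca,sa=np.cos(a),np.sin(a)
t=np.linspace(0,6.283,25);s_=29*np.cos(t)
m=np.c_[-159+s_*.7071,29*np.sin(t),121+s_*.7071]
W=np.c_[784.6+ca*m[:,0]-sa*m[:,1],-58.8+sa*m[:,0]+ca*m[:,1],m[:,2]]
u=wp(W);print(np.round(u[[0,6,12,18]]))
im=cv2.resize(cv2.imread('pics/w2.png'),None,fx=3,fy=3)
for x,y in u: cv2.circle(im,(int(x*3),int(y*3)),2,(0,0,255),-1)
cv2.imwrite('pics/w2o.png',im[450:1050,400:1200])
E
```

```text
t 2.65 tcp [646.6 -47.8 159.8] phi 87.59 tilt -0.9999 F [-0.3  0.6  1. ] w 25.5 err [ -0.1  -4.2 -27.8]
[-0.0008  0.      0.0056] 0.08
[-0.0008  0.      0.0056] 0.08
[-0.0008  0.      0.0056] 0.08
[-0.0008  0.      0.0056] 0.08
[-0.0008  0.      0.0056] 0.08
[[256. 244.]
 [223. 185.]
 [199. 216.]
 [226. 267.]]
```

View pics/w2o.png

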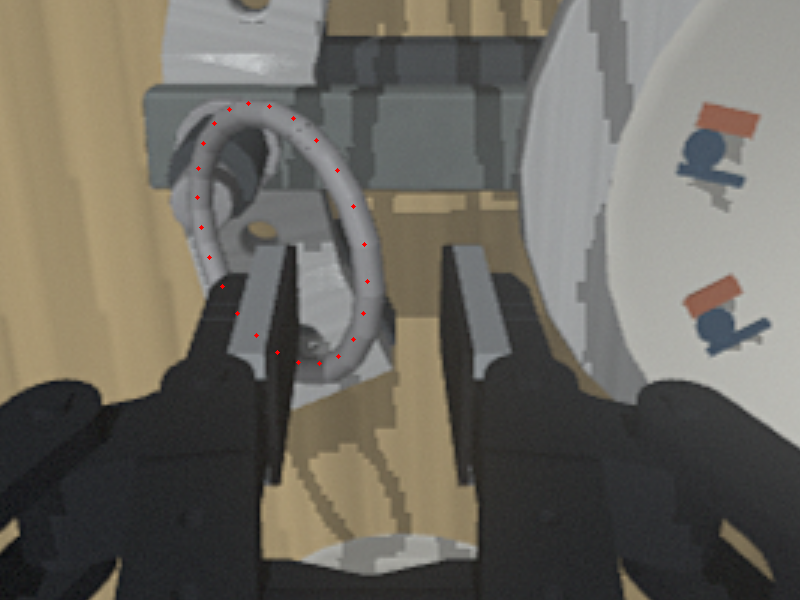

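The ring is centred at crop (287,242). The real ring sits about 1 mm beyond the model in +x and -y, and its top bar lies between the jaws. I'll descend the last 28 mm with the small correction, then close.

>>> jog_arm --steps '[{"fingers": 0.4,"linear": [-0.003,0,0.001],"yaw": 0},{"fingers": 0.4,"linear": [-0.002,0.001,0.007],"yaw": 0},{"fingers": 0.4,"linear": [0,0,0.007],"yaw": 0},{"fingers": 0.4,"linear": [0,0,0.007],"yaw": 0},{"fingers": 0.4,"linear": [0,0,0.007],"yaw": 0}]'

```text
t: 3.32
tcp_pos: [647.6, -53.3, 129.7]
tool_rot: [[0.042, 0.999, -0.009], [0.999, -0.042, 0.005], [0.005, -0.01, -1.0]]
wrist_force: [0.3, -0.1, -0.2]
grip_width: 25.4
```

>>> jog_arm --steps '[{"fingers": 0.6,"linear": [0,0,0],"yaw": 0},{"fingers": 0.7,"linear": [0,0,0],"yaw": 0},{"fingers": 0.8,"linear": [0,0,0],"yaw": 0},{"fingers": 1,"linear": [0,0,0],"yaw": 0},{"fingers": 1,"linear": [0,0,0],"yaw": 0}]'

```text
t: 3.95
tcp_pos: [645.5, -53.0, 129.3]
tool_rot: [[0.042, 0.999, -0.014], [0.999, -0.042, 0.006], [0.005, -0.014, -1.0]]
wrist_force: [-1.1, -0.5, -1.0]
grip_width: 4.5
```

```bash
python3 - <<'E'
from h import *
s=robot.read_state();snap('wrist','w3.png')
plan([s['tcp_pos'][0],s['tcp_pos'][1],s['tcp_pos'][2]+18],87.2,1)
im=cv2.resize(cv2.imread('pics/w3.png'),None,fx=3,fy=3)
cv2.imwrite('pics/w3o.png',im[450:1050,400:1200])
E
```

```text
t 4.0 tcp [645.6 -53.  129.3] phi 87.6 tilt -0.9999 F [-1.7 -0.2 -1.2] w 4.5 err [-0.1 -0.  18. ]
[-0.     -0.0001 -0.018 ] 0.4
```

View pics/w3o.png

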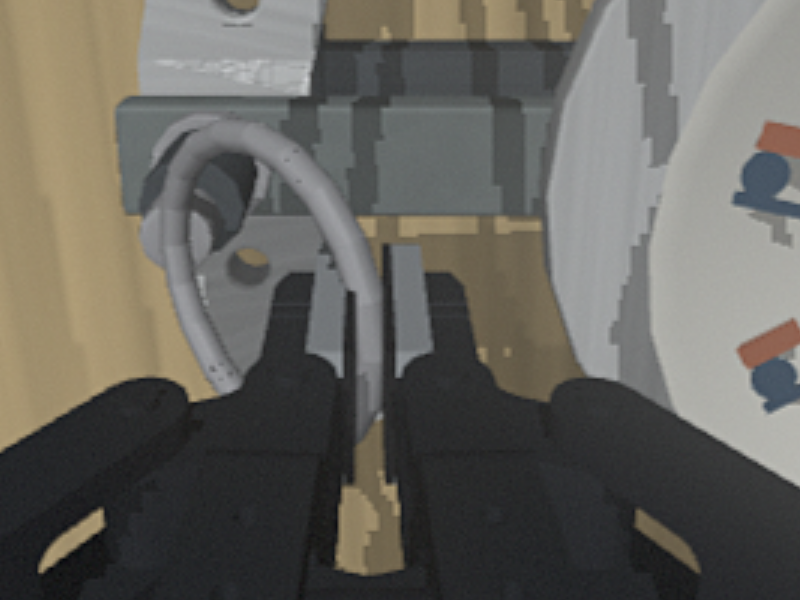

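The top bar is held between the pads at (370,300). Now I'll lift.

>>> jog_arm --steps '[{"fingers": 1,"linear": [0,0,-0.004],"yaw": 0},{"fingers": 1,"linear": [0,0,-0.005],"yaw": 0},{"fingers": 1,"linear": [0,0,-0.005],"yaw": 0},{"fingers": 1,"linear": [0,0,-0.005],"yaw": 0},{"fingers": 1,"linear": [0,0,-0.001],"yaw": 0}]'

```text
t: 4.62
tcp_pos: [645.5, -53.0, 149.7]
tool_rot: [[0.042, 0.999, -0.015], [0.999, -0.042, 0.006], [0.005, -0.015, -1.0]]
wrist_force: [-1.5, -0.1, -6.4]
grip_width: 4.5
```

```bash
cat > sw.py <<'E'
from h import *
import sys
# rotate about wheel axis by -ang deg (clockwise from above), z to zt
ang,n,zt=float(sys.argv[1]),int(sys.argv[2]),float(sys.argv[3])
s=robot.read_state();p=np.array(s['tcp_pos']);R=np.array(s['tool_rot']);O=np.array([785.5,-59.8]);print('azimuth about axis',np.degrees(np.arctan2(-(p[1]-O[1]),-(p[0]-O[0]))),'radius',np.hypot(*(p[:2]-O)))
a=-np.radians(ang);Q=np.array([[np.cos(a),-np.sin(a)],[np.sin(a),np.cos(a)]])
t=Q@(p[:2]-O)+O
f=np.degrees(np.arctan2(R[1,0],R[0,0]))
plan([*t,zt],f-ang,n)
E
python3 sw.py 12.6 10 149
```

```text
azimuth about axis -2.7690853039201033 radius 140.2107593803676
t 4.62 tcp [645.5 -53.  149.7] phi 87.6 tilt -0.9999 F [-1.5 -0.1 -6.4] w 4.5 err [ 4.9 30.4 -0.7]
[0.0031 0.0004 0.0001] 1.26
[0.0031 0.0003 0.0001] 1.26
[0.0031 0.0002 0.0001] 1.26
[0.0031 0.0002 0.0001] 1.26
[0.0031 0.0001 0.0001] 1.26
[0.0031 0.     0.0001] 1.26
[ 0.0031 -0.      0.0001] 1.26
[ 0.0031 -0.0001  0.0001] 1.26
[ 0.0031 -0.0002  0.0001] 1.26
[ 0.0031 -0.0003  0.0001] 1.26
```

The pin force is -6.4 N, which matches a lift of about 20 mm. Next, the swing.

>>> jog_arm --steps '[{"fingers": 1,"linear": [0.003,0.0004,0],"yaw": 1.25},{"fingers": 1,"linear": [0.003,0.0003,0],"yaw": 1.25},{"fingers": 1,"linear": [0.003,0.0002,0],"yaw": 1.25},{"fingers": 1,"linear": [0.003,0.0002,0],"yaw": 1.25},{"fingers": 1,"linear": [0.003,0.0001,0],"yaw": 1.25}]'

```text
t: 5.25
tcp_pos: [647.2, -37.1, 149.1]
tool_rot: [[0.158, 0.987, -0.018], [0.987, -0.158, 0.006], [0.003, -0.018, -1.0]]
wrist_force: [-3.4, 0.6, -6.2]
grip_width: 4.3
```

```bash
python3 - <<'E'
import subprocess
from h import *
s=robot.read_state();p=s['tcp_pos'];d=2.77+np.degrees(np.arctan2(-(p[1]+59.8),-(p[0]-785.5)));print(d)
subprocess.run(['python3','sw.py',str(12.6+d),'5','149.5'])
E
```

```text
azimuth about axis -9.32372183825309 radius 140.18892208668802
t 5.25 tcp [647.2 -37.1 149.1] phi 80.91 tilt -0.9998 F [-3.4  0.6 -6.2] w 4.3 err [ 3.2 14.4  0.4]
[ 0.003   0.0002 -0.0001] 1.21
[ 0.003   0.0001 -0.0001] 1.21
[ 0.003   0.     -0.0001] 1.21
[ 0.003  -0.     -0.0001] 1.21
[ 0.003  -0.0001 -0.0001] 1.21
-6.553721838253091
```

>>> jog_arm --steps '[{"fingers": 1,"linear": [0.003,0.0002,0],"yaw": 1.2},{"fingers": 1,"linear": [0.003,0.0001,0],"yaw": 1.2},{"fingers": 1,"linear": [0.003,0,0],"yaw": 1.2},{"fingers": 1,"linear": [0.002,0,0],"yaw": 1},{"fingers": 1,"linear": [0.002,0,0],"yaw": 1}]'

```text
t: 5.88
tcp_pos: [650.1, -23.1, 149.0]
tool_rot: [[0.26, 0.965, -0.018], [0.966, -0.26, 0.006], [0.001, -0.019, -1.0]]
wrist_force: [-3.6, 1.4, -6.2]
grip_width: 4.3
```

```bash
python3 - <<'E'
import subprocess
from h import *
s=robot.read_state();p=s['tcp_pos'];d=2.77+np.degrees(np.arctan2(-(p[1]+59.8),-(p[0]-785.5)));print(d)
subprocess.run(['python3','sw.py',str(12.6+d),'5','129.5'])
E
```

```text
azimuth about axis -15.148341766356072 radius 140.2724449626654
t 5.88 tcp [650.1 -23.1 149. ] phi 74.92 tilt -0.9998 F [-3.6  1.4 -6.2] w 4.3 err [  0.1   0.5 -19.5]
[0.0001 0.     0.0039] 0.04
[0.0001 0.     0.0039] 0.04
[0.0001 0.     0.0039] 0.04
[0.0001 0.     0.0039] 0.04
[0.0001 0.     0.0039] 0.04
-12.378341766356073
```

The swing is at 12.4° of 12.6°, well inside the 3 mm capture range. I'll lower the pin in two stages.

>>> jog_arm --steps '[{"fingers": 1,"linear": [0.0005,0,0.003],"yaw": 0},{"fingers": 1,"linear": [0,0,0.003],"yaw": 0},{"fingers": 1,"linear": [0,0,0.003],"yaw": 0},{"fingers": 1,"linear": [0,0,0.003],"yaw": 0},{"fingers": 1,"linear": [0,0,0.002],"yaw": 0}]'

```text
t: 6.5
tcp_pos: [650.3, -22.5, 134.2]
tool_rot: [[0.26, 0.965, -0.017], [0.966, -0.26, 0.007], [0.002, -0.018, -1.0]]
wrist_force: [-3.3, 0.9, -4.9]
grip_width: 4.1
```

>>> jog_arm --steps '[{"fingers": 1,"linear": [0,0,0.002],"yaw": 0},{"fingers": 1,"linear": [0,0,0.002],"yaw": 0},{"fingers": 1,"linear": [0,0,0.001],"yaw": 0},{"fingers": 1,"linear": [0,0,0],"yaw": 0},{"fingers": 1,"linear": [0,0,0],"yaw": 0}]'

```text
t: 7.12
tcp_pos: [650.4, -22.6, 129.3]
tool_rot: [[0.26, 0.965, -0.016], [0.966, -0.26, 0.007], [0.002, -0.018, -1.0]]
wrist_force: [-4.4, 0.8, -4.0]
grip_width: 4.5
```

The TCP is back at z = 129.3 with the spring still pulling at about 4 N, so the pin is in the hole. I'll release and rise clear.

>>> jog_arm --steps '[{"fingers": 0.7,"linear": [0,0,0],"yaw": 0},{"fingers": 0.4,"linear": [0,0,0],"yaw": 0},{"fingers": 0.4,"linear": [0,0,0],"yaw": 0},{"fingers": 0.4,"linear": [0,0,-0.005],"yaw": 0},{"fingers": 0.4,"linear": [0,0,-0.007],"yaw": 0}]'

```text
t: 7.75
tcp_pos: [652.3, -23.0, 143.2]
tool_rot: [[0.261, 0.965, -0.012], [0.965, -0.26, 0.006], [0.003, -0.013, -1.0]]
wrist_force: [0.1, -0.0, 0.2]
grip_width: 25.7
```

>>> jog_arm --steps '[{"fingers": 0.4,"linear": [0,0,-0.014],"yaw": 0},{"fingers": 0.4,"linear": [0,0,-0.02],"yaw": 0},{"fingers": 0.4,"linear": [0,0,-0.03],"yaw": 0},{"fingers": 0.4,"linear": [0,0,-0.03],"yaw": 0},{"fingers": 0.4,"linear": [0,0,0],"yaw": 0}]'

```text
t: 8.38
tcp_pos: [653.8, -23.6, 245.4]
tool_rot: [[0.261, 0.965, -0.008], [0.965, -0.261, 0.006], [0.003, -0.009, -1.0]]
wrist_force: [0.6, 0.5, 0.5]
grip_width: 25.3
```

```bash
python3 - <<'E'
from h import *
s=robot.read_state();c=snap('wrist','w4.png');print(s['t'],s['tcp_pos'],s['wrist_force'])
T=np.array(c['T_tool_cam']);R=np.array(s['tool_rot'])
def wp(P):
    q=(np.array(P)-s['tcp_pos'])@R; q=(q-T[:3,3])@T[:3,:3]; return (q[:,:2]/q[:,2:])*[c['fx'],c['fy']]+[c['cx'],c['cy']]
im=cv2.resize(cv2.imread('pics/w4.png'),None,fx=3,fy=3)
t=np.linspace(0,6.283,25);s_=29*np.cos(t);a=-.048-.22;ca,sa=np.cos(a),np.sin(a)
for h,col in((0,(0,0,255)),(12,(255,0,0))):
  m=np.c_[-159+s_*.7071,29*np.sin(t),121+h+s_*.7071]
  for x,y in wp(np.c_[785.5+ca*m[:,0]-sa*m[:,1],-59.8+sa*m[:,0]+ca*m[:,1],m[:,2]]): cv2.circle(im,(int(x*3),int(y*3)),3,col,-1)
cv2.imwrite('pics/w4o.png',im[250:850,450:1250])
E
```

```text
8.375 [653.84485206 -23.58980033 245.43146357] [0.58038752 0.49624318 0.52590118]
```

View pics/w4o.png

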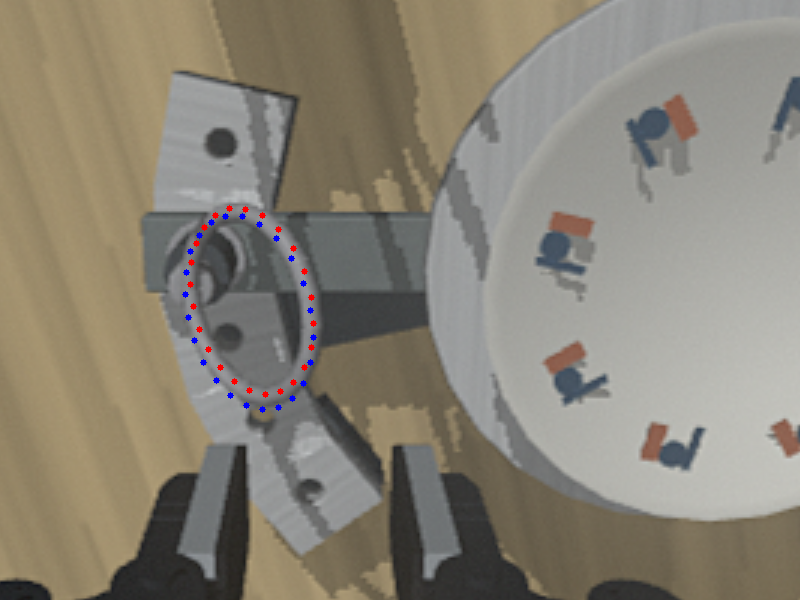

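Released. The arm now covers the hole next to the old one on the jar side: one free hole remains beyond it at (220,143), and three are free on the other side. The overlay doesn't settle whether the pin is fully home, so I'll check its height from the oblique camera.

```bash
python3 - <<'E'
from h import *
import pickle
c=snap('scene','s5.png');c0=pickle.load(open('c0.pkl','rb'))['scene']
t=np.linspace(0,6.283,40);s_=29*np.cos(t);out=[]
for cc,f,th in((c0,'scene0.png',-.048),(c,'s5.png',-.268)):
  ca,sa=np.cos(th),np.sin(th)
  im=cv2.resize(cv2.imread('pics/'+f),None,fx=7,fy=7,interpolation=cv2.INTER_CUBIC)
  for h,col in((0,(0,0,255)),(12,(255,0,0))):
    m=np.c_[-159+s_*.7071,29*np.sin(t),121+h+s_*.7071]
    for x,y in proj(cc,np.c_[785.5+ca*m[:,0]-sa*m[:,1],-59.8+sa*m[:,0]+ca*m[:,1],m[:,2]]): cv2.circle(im,(int(x*7+3),int(y*7+3)),1,col,-1)
  out.append(im[1000:1600,1400:1800])
cv2.imwrite('pics/s5o.png',np.hstack(out))
E
```

```text
(no output)
```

View pics/s5o.png

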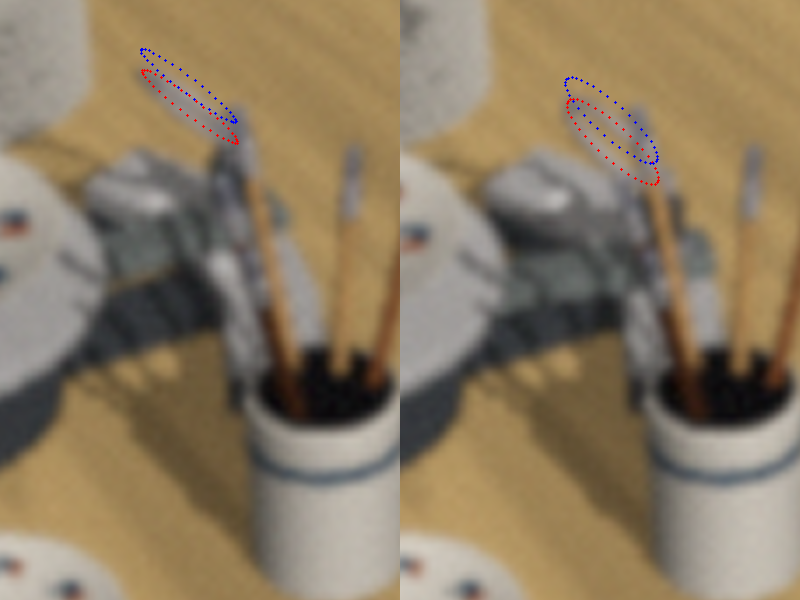

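The ring fits the red (pin home) ellipse both before the move (left) and after it (right), and not the raised blue one. The jar and brushes look unmoved. Handing in.

```bash
python3 -c "
from h import *
print(robot.close_job(),robot.read_state()['t'])"
```

```text
the job is handed in; nothing more can be done
the job is handed in; nothing more can be done
```

The wheel is turned one hole towards the brush jar and the pin appears fully home. I handed the job in at about 8.4 s of the 48 s; no verdict was reported.

- **What differed from the task:** the interface keeps the tool pointing down, so a finger could not be sloped to hook under the ring. I gripped the ring's top bar between the pads, with one finger through the ring.
- **The move:** I lifted the pin about 20 mm, swung the arm about 12.5° (0.22 rad) towards the jar, lowered it, let go and rose clear.
- **Pin seated:** the gripper came back down to its gripping height (129.3 mm) with the spring still pulling about 4 N. The oblique camera shows the ring at its home height, as before the move.
- **Right hole:** the close view shows the arm over the next hole, with one free hole beyond it and three behind.
- **Nothing disturbed:** the dish still looks centred and the jar unmoved, by eye only. I took no measurement after the move and did not look at the plates or bottle again; the arm did not go near them. The wrist force was near zero after release.
- **Less certain:** the ring overlay in the last wrist view was 1–2 mm off and did not show clearly whether the pin was home. I relied on the force, the gripper height and the oblique view instead.

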